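Index the sample carousel to the dispensing nozzle

TASK

The sample carousel carries one open jar and three capped jars. Push its spokes round gently with a fingertip, never gripping them, until the open jar stands with the middle of its mouth right under the fixed nozzle, then take the hand away. Do not touch the jars, which must stay standing on their pads, and leave the other things on the bench where they are.

Things in the scene. Friction and masses are not known exactly. Their poses are not given: they have to be found in the camera images.
- stand: fixed white stand: round foot 170 mm across, 34 mm high, origin on the carousel's axis at bench level. A strip 70 mm wide, 14 mm high runs along its +x axis to 225 mm and carries an upright steel post (18 mm thick, 200 mm from the axis, 175 mm tall); from its top a level arm (158 to 172 mm above the bench) reaches back over the carousel to the nozzle.
- nozzle (a point): tip of the nozzle (a steel cone pointing down, black collar above), 118 mm above the bench, 70 mm from the carousel's axis along the stand's +x axis. It does not move.
- carousel: round aluminium disc, 200 mm across, 12 mm thick, underside 42 mm above the bench; origin on its axis at the underside. Turns about its vertical axis either way, no stop within 1.5 turns, light friction (2 to 4 N at a spoke), stays where left. Four rubber pads, tops 55 mm above the bench, 70 mm from the axis at 45, 135, 225, 315 degrees from its +x axis, each carry one jar.
- spokes: the carousel's four level steel spokes: rods 10 mm thick along the carousel's +x, +y, -x and -y axes, from the disc's edge (100 mm from the axis) to a grey ball 18 mm across centred 160 mm out. Origin on the axis at the rods' centreline, 48 mm above the bench; axes as the carousel's. Under the rods beyond the disc is free space down to the bench, except over the stand's strip.
- jar_mid (a point): the open jar: white plastic cup with no lid, mouth 46 mm across, 42 mm tall, 3 mm wall, loose on a carousel pad, its centre 70 mm from the axis; point on its own axis half-way up. It rides round with the carousel.
- bottle0_mid (a point): small closed white jar with a screw cap, 32 mm across and 46 mm tall, loose on a carousel pad; point at its centre, half-way up. Not to be touched.
- bottle1_mid (a point): small closed white jar with a screw cap, 32 mm across and 46 mm tall, loose on a carousel pad; point at its centre, half-way up. Not to be touched.
- bottle2_mid (a point): small closed white jar with a screw cap, 32 mm across and 46 mm tall, loose on a carousel pad; point at its centre, half-way up. Not to be touched.
- rack: grey tube rack, a block 70 x 160 x 50 mm with eight holes; bystander, loose on the bench; origin at the centre of its underside. Leave it where it is.
- beaker: glass beaker, 68 mm across the rim, 80 mm tall; bystander, loose on the bench; origin at the centre of its underside. Leave it where it is.
- reagent: amber bottle with black cap, 70 mm across, 140 mm tall; bystander, loose on the bench; origin at the centre of its underside. Leave it where it is.
- tip_box: grey box 85 x 125 x 55 mm; bystander, loose on the bench; origin at the centre of its underside. Leave it where it is.
Things that resemble listed ones, but are neither listed nor needed, are in the scene too. Leave any brown or red look-alike of the part that bears jar_mid alone.

How it is judged:
By the outcome, as a careful person would: the job done as asked, in the order asked, and still so for the second after the job is handed in, with the robot touching nothing.
It also fails if it takes over 54 s, if anything falls off the work surface, if the arm or the gripper's body presses on something with over 40 N, if the wrist force passes 120 N, or if a joint passes its speed limit or range.

ROBOT

A 6-joint arm with a two-finger parallel gripper is mounted at the origin on the work surface. World frame = base frame: x ahead of the robot, y to its left, z up, the work surface at z = 0. Lengths are in mm, angles in degrees, forces in N, time in s.
With the tool pointing down it reaches from about 300 to 850 mm from the base axis. Payload 4.2 kg.
Tool frame: the origin (TCP) lies between the finger pads; the fingertips stand 11 mm ahead of it and the grasp point (between the pads) lies 8 mm behind it (env.tips_ahead is the distance from the TCP to the fingertips, in mm); z points along the fingers, y is the line along which they close (so a half turn about z gives the same grasp; the last joint's range is limited). The gripper opens to 91 mm and grips with 3 to 60 N. Pads are 32 mm wide; open, the fingers measure 118 mm over their backs; the gripper's body (76 mm by 178 mm) begins 60 mm behind the grasp point.
Start: joints at [-64.458, 18.312, 89.639, -0, 72.044, -1.146], TCP at [258.259, -513.755, 224.976] pointing down, gripper open.
Joint ranges: [-177.97, 177.97], [-48.28, 115.42], [12.27, 149.76], [-77.06, 257.06], [2.81, 150.46], [-146.56, 146.56]. Speed limits (degrees/s): [147.25, 147.25, 180, 180, 180, 180].

INTERFACE

Orientations are given as [roll, pitch, yaw] about the fixed x, y, z axes, in that order (R = Rz(yaw) Ry(pitch) Rx(roll)).
In Python, from workcell import env, cams gives the robot as it stands.
- The arm moves only by the tool step_arm, never from a script. Its arguments are lists of equal length, an entry for each row: "linear": the shift along the tool's x, y, z in units of 30 cm (1.0 is 30 cm), a list of three; "turn": the turn about the tool's z in units of 360 degrees (1.0 is 360 degrees). In form: {"linear": [[tx, ty, tz], ...], "turn": [turn, ...]}. A call has 1 to 20 rows; each row is the pose to reach, as a shift and turn from the pose commanded when the call began, along the tool's axes at that moment, turning the shorter way round; what a row does not reach only later rows make up. A row lasts 1/8 s, in which the tool goes at most 62.5 mm and 10.7 degrees, less where a joint would pass 70% of its speed; a pose out of reach is approached as far as the arm can. A call with a number of a shift or a turn outside -1 to 1 is refused whole. A call with a gripper value outside its range is refused whole. "fingers" is the closure, from -1 (fully open) to 1 (shut), so that 0 is half open, set as the call begins (left out, the last holds). The fingers move at their own pace and stop on an object; "force" is the grip in N (left out, the last holds). Time passes only in rows, so rows that repeat a pose let the fingers close. It gives the time, the measured TCP pose, the force, the opening and the grip force at its end, in the units of the state.
- env.state(): the state, without advancing time (a new reading comes with each control period).
- cams.grab_frame(name): name is "scene" or "top" or "wrist"; returns a dict with "color" (400x640x3 uint8, blue, green, red), "fx", "fy", "cx", "cy" (pixels), "extrinsics" (4x4, takes a point from camera to world coordinates); the wrist camera has in their place "tool_from_camera" (4x4, takes a point from camera to tool coordinates, whose origin is the TCP and whose axes are the flange's). Camera axes: x right, y down, z forward; pixel columns grow to the right and rows downward; lengths in mm; the calibration is good to about 2 mm. The wrist camera is an equidistant fisheye: a pixel r from the principal point sees the ray r / f radians off the axis. A picture is of the moment at which its call begins: read the wrist's pose just before it. There is no depth.
- env.job_done(): hands the job in; it is judged then, once.
The state is a dict: "time_s": time; "qpos": joint angles; "qvel": joint speeds; "effort": joint torques, N m; "ee_pos": TCP position; "ee_rot": TCP orientation; "force": force on the tool from outside, world axes, zero at the start; "torque": the same for the moment, N m; "gripper_width": finger opening in mm; "gripper_force": force on a finger pad.
Only numpy, scipy, OpenCV 4.12 (cv2) and the standard library are available. Lean on these libraries where they do the work, as an engineer would, in place of code of your own. Each camera call takes 0.05 s, during which the arm holds its last target. There are 200 camera calls.

## Working session

There is one attempt and no reset: what is moved stays moved. The work goes in short steps, Python scripts to look and compute and a tool call to move; the robot and the scene stay as the last step left them, time stands still between calls to the robot, and variables do not carry over. Pictures are saved under pics/ and viewed, at most 10 in all, crops included, and the job is handed in when it is done.

Besides the shell and the picture viewer there is one more tool, called after "Request:" by a JSON object that holds its "method" and its "body". step_arm: Moves the arm, as the interface text tells. Its arguments: {"type":"object","properties":{"linear":{"type":"array"},"turn":{"type":"array"},"fingers":{"type":"number"},"force":{"type":"number"}},"required":["linear","turn"]}

```bash
mkdir -p pics; python3 - <<'E'
from workcell import env,cams
import cv2,numpy as np
s=env.state();print(s['ee_pos'],s['ee_rot'],s['time_s'],s['gripper_width'])
for n in('scene','top'):
    f=cams.grab_frame(n);cv2.imwrite(f'pics/{n}0.png',f['color']);print(n,f['fx'],f['fy'],f['cx'],f['cy']);print(np.round(f['extrinsics'],3).tolist())
E
```

```text
[ 258.01549482 -513.31118467  224.10626882] [-1.79895898e+02 -1.26369575e-03  2.66859349e+01] 0.0 91.55483229144173
scene 393.2288153936524 393.2288153936524 326.9904733573722 199.56352742132697
[[-0.025, 0.563, -0.826, 1446.286], [1.0, -0.0, -0.03, 54.867], [-0.017, -0.827, -0.562, 704.046], [0.0, 0.0, 0.0, 1.0]]
top 430.06415421167486 430.06415421167486 318.19076776446775 199.63830259499994
[[-0.024, -0.996, 0.089, 408.932], [-1.0, 0.024, -0.001, 34.891], [-0.001, -0.089, -0.996, 1550.685], [0.0, 0.0, 0.0, 1.0]]
```

View pics/top0.png

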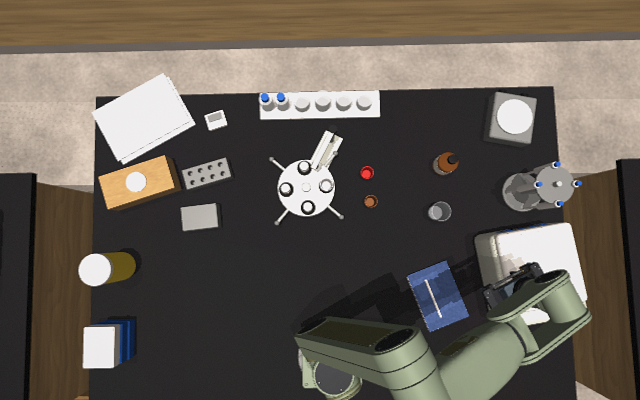

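View pics/scene0.png

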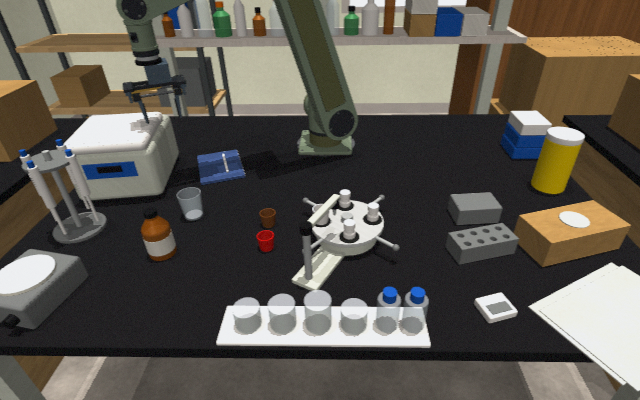

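The top view shows the carousel hub near (306,187), with jars near (304,167), (286,188), (308,207) and (326,185), the last looking open. Spoke balls are near (274,159), (277,222) and (341,217), and the post and arm are near (327,145). I'll zoom in.

```bash
cat > h.py <<'E'
import numpy as np
def ray(f,u,v):
    E=f['extrinsics'];d=E[:3,:3]@np.array([(u-f['cx'])/f['fx'],(v-f['cy'])/f['fy'],1]);return E[:3,3],d
def onz(f,u,v,z):
    o,d=ray(f,u,v);return (o+d*(z-o[2])/d[2])[:2]
def pix(f,p):
    E=f['extrinsics'];c=E[:3,:3].T@(np.array(p)-E[:3,3]);return np.array([f['fx']*c[0]/c[2]+f['cx'],f['fy']*c[1]/c[2]+f['cy']])
E
python3 - <<'E'
import cv2,numpy as np
from workcell import cams
from h import *
a=cv2.imread('pics/top0.png')[125:235,255:365];b=cv2.imread('pics/scene0.png')[180:295,285:405]
A=cv2.resize(a,(400,400),interpolation=cv2.INTER_CUBIC);B=cv2.resize(b,(400,400*115//120),interpolation=cv2.INTER_CUBIC)
B=cv2.copyMakeBorder(B,0,400-B.shape[0],0,0,cv2.BORDER_CONSTANT)
cv2.imwrite('pics/z0.png',np.hstack([A,B]))
f=cams.grab_frame('top')
for n,u,v,z in[('ballA',274,159,48),('B',277,222,48),('C',341,217,48),('disc',306,187,54),('post',327,137,170)]:print(n,onz(f,u,v,z))
E
```

```text
ballA [691.50537177 186.52072151]
B [468.4911742  179.35020714]
C [480.57592869 -44.57555275]
disc [588.33914017  75.29734152]
post [7.37111342e+02 7.46949333e-02]
```

View pics/z0.png

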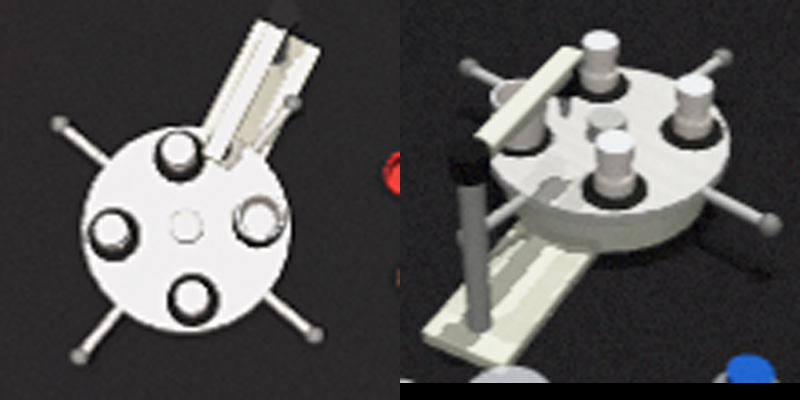

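```bash
python3 - <<'E'
import cv2,numpy as np
from workcell import cams
from h import *
f=cams.grab_frame('top');g=cams.grab_frame('scene')
T=lambda x,y,z:onz(f,x*110/400+255-.36,y*110/400+125-.36,z)
S=lambda x,y,z:onz(g,(x-400)*.3+285-.35,y*.3+180-.35,z)
ang=lambda p,c:np.degrees(np.arctan2(*(p-c)[::-1]))
b=np.array([T(60,123,48),T(293,102,48),T(315,334,48),T(80,356,48)])
c=np.linalg.lstsq(np.c_[2*b,np.ones(4)],(b**2).sum(1),rcond=None)[0][:2]
print('c',c,'disc',T(187,228,54),'hub scene',)
print('r,ang',[(np.linalg.norm(p-c).round(1),ang(p,c).round(1)) for p in b])
j=T(259,221,97);print('jar',j,np.linalg.norm(j-c),ang(j,c))
bs=np.array([S(468,66,48),S(721,57,48),S(770,224,48)])
print('scene balls',[(p.round(),np.linalg.norm(p-c).round(1),ang(p,c).round(1)) for p in bs])
for n,p in dict(stripend=T(289,33,14),postbaseS=S(480,328,14),posttopS=S(467,155,158),c1=S(425,325,14),c2=S(505,362,14),t1=T(258,18,14),t2=T(320,48,14)).items():print(n,p.round(),np.linalg.norm(p-c).round(),ang(p,c).round(1))
E
```

```text
c [588.12581346  75.42153209] disc [587.13493111  75.09543052] hub scene
r,ang [(np.float64(160.7), np.float64(48.9)), (np.float64(160.7), np.float64(-41.3)), (np.float64(160.7), np.float64(-131.2)), (np.float64(160.7), np.float64(139.1))]
jar [586.98126534   6.42331048] 69.00771389242556 -90.95033989849017
scene balls [(array([482., -45.]), np.float64(161.0), np.float64(-131.4)), (array([467., 181.]), np.float64(160.2), np.float64(138.9)), (array([693., 198.]), np.float64(161.1), np.float64(49.3))]
stripend [786. -30.] 224.0 -28.1
postbaseS [769. -18.] 204.0 -27.3
posttopS [750. -22.] 189.0 -30.9
c1 [767. -58.] 223.0 -36.8
c2 [802.   2.] 226.0 -19.0
t1 [802.   1.] 226.0 -19.3
t2 [770. -61.] 227.0 -36.8
```

```bash
cat >> h.py <<'E'
from scipy.spatial.transform import Rotation as Ro
C=np.array([588.,75.3])
def pol(th,r=132,d=0):  # beside spoke at angle th: radius r, d mm behind (clockwise)
    t=np.radians(th);return C+r*np.array([np.cos(t),np.sin(t)])-d*np.array([-np.sin(t),np.cos(t)])
def plan(s,targets):
    R=Ro.from_euler('xyz',s['ee_rot'],degrees=True);y0=s['ee_rot'][2]
    L=[];T=[]
    for x,y,z,yaw in targets:
        L.append((R.inv().apply(np.array([x,y,z])-s['ee_pos'])/300).round(4).tolist());T.append(round(-((yaw-y0+180)%360-180)/360,4))
    print(L);print(T)
E
python3 - <<'E'
from workcell import env
from h import *
p=pol(138.9,132,40);print(p);plan(env.state(),[(*p,225,138.9)])
E
```

```text
[514.82464205 192.21606814]
[[1.821, -1.7178, -0.0]]
[np.float64(-0.3117)]
```

Request:
{"method": "step_arm", "body": {"linear": [[0.91, -0.86, 0], [0.91, -0.86, 0], [0.91, -0.86, 0], [0.91, -0.86, 0], [0.91, -0.86, 0], [0.91, -0.86, 0], [0.91, -0.86, 0]], "turn": [-0.156, -0.156, -0.156, -0.156, -0.156, -0.156, -0.156], "fingers": 1, "force": 5}}

```text
time_s: 1.12
ee_pos: [387.1, -157.1, 225.1]
ee_rot: [180.0, -0.0, 83.3]
force: [-0.1, -0.7, -0.6]
gripper_width: 23.9
gripper_force: 0.0
```

```bash
python3 - <<'E'
from workcell import env
from h import *
s=env.state();print(s['ee_pos'],s['ee_rot']);p=pol(138.9,132,40);plan(s,[(*p,225,138.9)])
E
```

```text
[ 387.09988411 -157.13780986  225.07337898] [ 1.79979069e+02 -4.05362124e-02  8.32634228e+01]
[[1.2064, 0.2862, 0.0012]]
[np.float64(-0.1545)]
```

Request:
{"method": "step_arm", "body": {"linear": [[1.0, 0.286, 0], [1.0, 0.286, 0], [1.0, 0.286, 0], [1.0, 0.286, 0], [1.0, 0.286, 0], [1.0, 0.286, 0], [1.0, 0.286, 0]], "turn": [-0.1545, -0.1545, -0.1545, -0.1545, -0.1545, -0.1545, -0.1545]}}

```text
time_s: 2.0
ee_pos: [508.6, 125.1, 224.5]
ee_rot: [-179.9, -0.0, 138.4]
force: [0.5, -0.1, -0.1]
gripper_width: 0.6
gripper_force: 0.0
```

```bash
python3 - <<'E'
from workcell import env,cams
from h import *
import cv2
s=env.state();print(s['ee_pos'],s['ee_rot'],s['gripper_width'])
f=cams.grab_frame('wrist');cv2.imwrite('pics/w1.png',f['color']);print({k:(v if np.ndim(v)==0 else np.round(v,3).tolist()) for k,v in f.items() if k!='color'})
np.savez('w1.npz',p=s['ee_pos'],r=s['ee_rot'],M=f['tool_from_camera'])
p=pol(138.9,132,40);plan(s,[(*p,44,138.9)])
E
```

```text
[508.59486507 125.08156026 224.46473036] [-1.79899019e+02 -5.35241400e-03  1.38376628e+02] 0.6150339084488702
{'fx': 309.70691628693146, 'fy': 309.70691628693146, 'cx': 316.81113122688265, 'cy': 201.70539010581473, 'tool_from_camera': [[0.0, -0.957, -0.29, 82.906], [1.0, 0.001, -0.0, -0.214], [0.001, -0.29, 0.957, -159.71], [0.0, 0.0, 0.0, 1.0]]}
[[0.1331, 0.1821, 0.6012]]
[np.float64(-0.0015)]
```

View pics/w1.png

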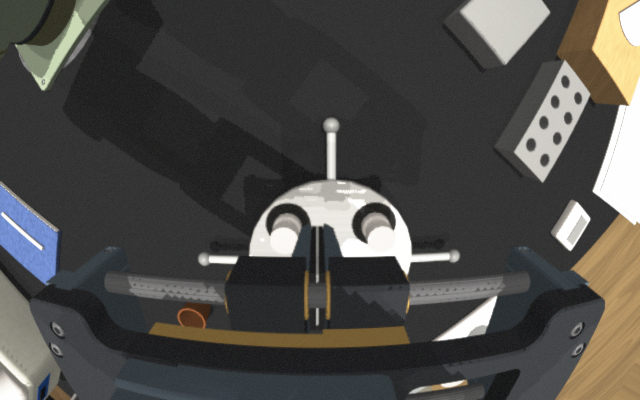

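The wrist view shows spoke balls at (331,125), (204,259) and (455,256), with the hand over the disc. The fingertips are closed at about (317,235).

```bash
cat >> h.py <<'E'
def wonz(p,r,M,f,cx,cy,u,v,z):
    q=np.array([u-cx,v-cy]);n=np.hypot(*q);a=n/f
    d=np.r_[np.sin(a)*q/n,np.cos(a)]
    R=Ro.from_euler('xyz',r,degrees=True).as_matrix();d=R@M[:3,:3]@d;o=p+R@M[:3,3]
    return (o+d*(z-o[2])/d[2])[:2]
W=(309.707,316.811,201.705)
E
python3 - <<'E'
from h import *
k=np.load('w1.npz')
for u,v in((331,125),(204,259),(455,256)):
    q=wonz(k['p'],k['r'],k['M'],*W,u,v,48);print(q,np.linalg.norm(q-C),np.degrees(np.arctan2(*(q-C)[::-1])))
E
```

```text
[468.03623189 180.61744732] 159.63417669303436 138.71976433661706
[483.95707748 -46.90827727] 160.49857556821016 -130.40965810234357
[697.24242411 197.61631674] 163.9975260939951 48.23151016157745
```

Request:
{"method": "step_arm", "body": {"linear": [[0.133, 0.182, 0], [0.133, 0.182, 0], [0.133, 0.182, 0.2], [0.133, 0.182, 0.4], [0.133, 0.182, 0.5], [0.133, 0.182, 0.6], [0.133, 0.182, 0.6]], "turn": [-0.0015, -0.0015, -0.0015, -0.0015, -0.0015, -0.0015, -0.0015]}}

```text
time_s: 2.92
ee_pos: [513.4, 191.1, 43.4]
ee_rot: [-179.7, -0.1, 138.9]
force: [0.8, -0.1, 0.4]
gripper_width: 0.2
gripper_force: 0.0
```

```bash
python3 - <<'E'
from workcell import env
from h import *
s=env.state()
ts=[(*pol(138.9,132,d),44,138.9) for d in(34,28,23,19)]+[(*pol(138.9+a,132,18.5),44,138.9+a) for a in (1,3,6,9,12,15,18,21,24,27,30,33,36,39,41,42)]
plan(s,ts)
E
```

```text
[[-0.0012, -0.0141, -0.0021], [-0.0012, -0.0341, -0.002], [-0.0012, -0.0508, -0.0019], [-0.0012, -0.0641, -0.0018], [-0.0002, -0.0735, -0.0018], [0.0014, -0.0889, -0.0017], [0.0028, -0.1121, -0.0016], [0.003, -0.1354, -0.0014], [0.002, -0.1586, -0.0013], [-0.0003, -0.1818, -0.0012], [-0.0038, -0.2048, -0.0011], [-0.0084, -0.2276, -0.001], [-0.0143, -0.2501, -0.0009], [-0.0213, -0.2723, -0.0008], [-0.0294, -0.294, -0.0007], [-0.0387, -0.3154, -0.0006], [-0.0491, -0.3362, -0.0005], [-0.0606, -0.3564, -0.0005], [-0.0688, -0.3695, -0.0004], [-0.0731, -0.376, -0.0004]]
[np.float64(-0.0001), np.float64(-0.0001), np.float64(-0.0001), np.float64(-0.0001), np.float64(-0.0029), np.float64(-0.0084), np.float64(-0.0168), np.float64(-0.0251), np.float64(-0.0334), np.float64(-0.0418), np.float64(-0.0501), np.float64(-0.0584), np.float64(-0.0668), np.float64(-0.0751), np.float64(-0.0834), np.float64(-0.0918), np.float64(-0.1001), np.float64(-0.1084), np.float64(-0.114), np.float64(-0.1168)]
```

Request:
{"method": "step_arm", "body": {"linear": [[-0.001, -0.014, -0.001], [-0.001, -0.034, -0.001], [-0.001, -0.051, -0.001], [-0.001, -0.064, -0.001], [0, -0.0735, -0.001], [0.0015, -0.089, -0.001], [0.003, -0.112, -0.001], [0.003, -0.1355, -0.001], [0.002, -0.1585, -0.001], [0, -0.182, -0.001], [-0.004, -0.205, -0.001], [-0.0085, -0.2275, -0.001], [-0.0145, -0.25, -0.001], [-0.0215, -0.272, -0.001], [-0.0295, -0.294, -0.001], [-0.0385, -0.3155, -0.001], [-0.049, -0.336, -0.001], [-0.0605, -0.3565, -0.001], [-0.069, -0.3695, -0.001], [-0.073, -0.376, -0.001]], "turn": [0, 0, 0, 0, -0.003, -0.0085, -0.017, -0.025, -0.0335, -0.042, -0.05, -0.0585, -0.067, -0.075, -0.0835, -0.092, -0.1, -0.1085, -0.114, -0.117]}}

```text
time_s: 5.42
ee_pos: [457.1, 94.3, 45.2]
ee_rot: [180.0, -0.1, -178.8]
force: [-1.5, 0.9, -0.1]
gripper_width: 0.5
gripper_force: 1.0
```

```bash
python3 - <<'E'
from workcell import env,cams
from h import *
import cv2
s=env.state();print(s['ee_pos'],s['ee_rot'],s['force'],s['time_s'])
f=cams.grab_frame('wrist');cv2.imwrite('pics/w2.png',f['color']);t=cams.grab_frame('top')['color'];g=cams.grab_frame('scene')['color']
A=cv2.resize(t[125:235,255:365],(400,400),interpolation=cv2.INTER_CUBIC);B=cv2.resize(g[170:290,285:405],(400,400),interpolation=cv2.INTER_CUBIC)
cv2.imwrite('pics/z2.png',np.hstack([A,B]))
E
```

```text
[457.05404092  94.30552387  45.16285435] [ 1.79974741e+02 -5.97722943e-02 -1.78845477e+02] [-1.48229262  0.88716448 -0.08048066] 5.425
```

View pics/z2.png

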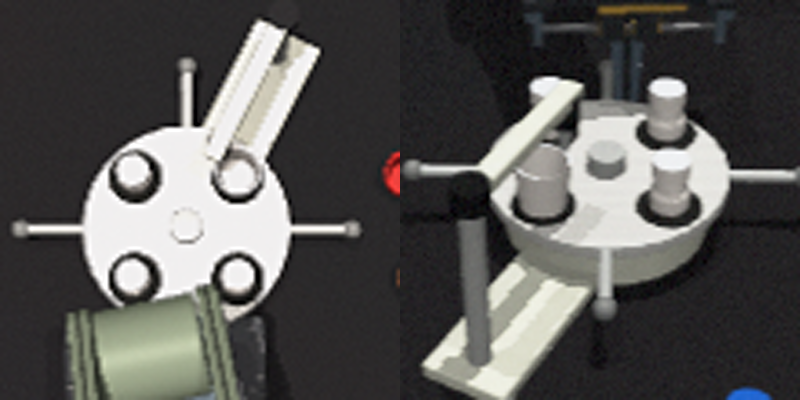

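The carousel has turned freely. The balls are now at crop (187,65), (20,228) and (352,229), and the open mouth is at (238,172), close to the arm's end.

```bash
python3 - <<'E'
from workcell import cams
from h import *
import cv2
f=cams.grab_frame('top');g=cams.grab_frame('scene')
T=lambda x,y,z:onz(f,x*110/400+255-.36,y*110/400+125-.36,z)
S=lambda x,y,z:onz(g,(x-400)*.3+285-.35,y*.3+170-.35,z)
def pr(n,p):print(n,p.round(1),np.linalg.norm(p-C).round(1),np.degrees(np.arctan2(*(p-C)[::-1])).round(1))
pr('b',T(187,65,48));pr('b',T(20,228,48));pr('b',T(352,229,48));pr('bS',S(605,308,48));pr('bS',S(411,170,48));pr('bS',S(798,174,48))
pr('capsT',T(132,170,101));pr('capT',T(240,275,101));pr('capS',S(666,88,101));pr('capS',S(672,159,101));pr('mouthT',T(238,172,97));pr('mouthS',S(541,160,97));pr('padS',S(543,208,55));pr('padT',T(238,177,55))
n=np.r_[C+70*np.array([np.cos(np.radians(-28)),np.sin(np.radians(-28))]),118]
p=pix(g,n);print('nozzle in scene crop',(p-[285,170]+.35)/.3+[400,0]);p=pix(f,n);print('top',(p-[255,125]+.36)*400/110)
E
python3 -c "
import cv2;g=cv2.imread('pics/w2.png');cv2.imwrite('pics/w2.png',g)"
```

```text
b [748.   71.8] 160.0 -1.2
b [591.8 236.8] 161.5 88.7
b [583.  -84.2] 159.6 -91.8
bS [749.1  72.5] 161.1 -1.0
bS [585.6 -85.2] 160.6 -90.8
bS [590.3 232.5] 157.3 89.2
capsT [637.4 124.1] 69.5 44.7
capT [536.3  25.5] 71.8 -136.0
capS [543.  125.6] 67.5 131.8
capS [640.8 124.9] 72.4 43.2
mouthT [633.8  24.9] 68.0 -47.7
mouthS [637.   24.5] 70.6 -46.1
padS [643.7  25.5] 74.7 -41.8
padT [635.4  24.8] 69.3 -46.8
nozzle in scene crop [563.94798107 147.94591846]
top [218.76587088 151.82305013]
```

View pics/w2.png

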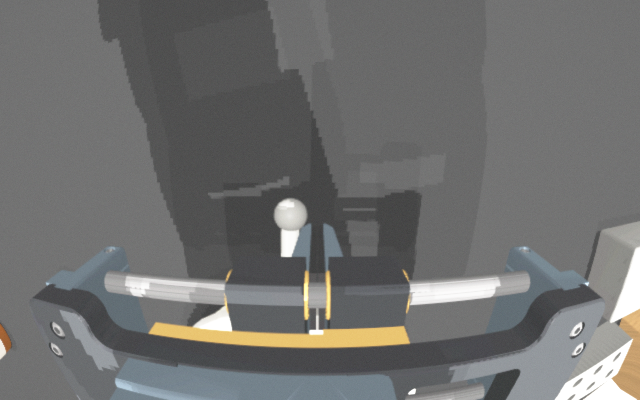

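```bash
python3 - <<'E'
from workcell import env
from h import *
s=env.state()
plan(s,[(*pol(181+a,132,18.5),45,181+a) for a in (1,3,5.5,8,10.5,13,15,16.5,17,17)])
E
```

```text
[[0.0092, -0.0165, 0.0011], [0.0109, -0.0319, 0.0011], [0.0122, -0.0512, 0.0011], [0.0127, -0.0706, 0.0011], [0.0123, -0.09, 0.0011], [0.011, -0.1093, 0.0011], [0.0095, -0.1247, 0.0011], [0.0079, -0.1363, 0.0011], [0.0073, -0.1401, 0.0011], [0.0073, -0.1401, 0.0011]]
[np.float64(-0.0024), np.float64(-0.0079), np.float64(-0.0149), np.float64(-0.0218), np.float64(-0.0288), np.float64(-0.0357), np.float64(-0.0413), np.float64(-0.0454), np.float64(-0.0468), np.float64(-0.0468)]
```

Request:
{"method": "step_arm", "body": {"linear": [[0.001, -0.0075, 0], [0.0025, -0.023, 0], [0.004, -0.0425, 0], [0.0045, -0.062, 0], [0.004, -0.081, 0], [0.0025, -0.1005, 0], [0.001, -0.116, 0], [-0.0005, -0.1275, 0], [-0.001, -0.131, 0], [-0.001, -0.131, 0], [-0.001, -0.131, 0]], "turn": [-0.0025, -0.008, -0.015, -0.022, -0.029, -0.036, -0.0415, -0.0455, -0.047, -0.047, -0.047]}}

```text
time_s: 7.05
ee_pos: [458.9, 54.8, 45.2]
ee_rot: [-180.0, 0.0, -161.9]
force: [0.4, -0.6, 0.2]
gripper_width: 1.0
gripper_force: 0.3
```

```bash
python3 - <<'E'
from workcell import env,cams
from h import *
import cv2
s=env.state();print(s['ee_pos'],s['ee_rot'],s['force'],s['time_s'])
print(np.degrees(np.arctan2(*(s['ee_pos'][:2]-C)[::-1])))
f=cams.grab_frame('top');g=cams.grab_frame('scene')
cv2.imwrite('pics/t3.png',f['color']);cv2.imwrite('pics/s3.png',g['color'])
A=cv2.resize(f['color'][125:235,255:365],(400,400),interpolation=cv2.INTER_CUBIC);B=cv2.resize(g['color'][185:245,310:370],(400,400),interpolation=cv2.INTER_CUBIC)
cv2.imwrite('pics/z3.png',np.hstack([A,B]))
n=lambda a,z:np.r_[C+70*np.array([np.cos(np.radians(a)),np.sin(np.radians(a))]),z]
for a in(-28,-30):
  print(a,'S',[((pix(g,n(a,z))-[310,185]+.5)/.15+[400,0]).round(1) for z in(118,97)],'T',[((pix(f,n(a,z))-[255,125]+.5)/.275).round(1) for z in(118,97)])
E
```

```text
[458.93739615  54.8301912   45.22903031] [-1.79976150e+02  2.14741759e-02 -1.61940894e+02] [ 0.43014872 -0.58920788  0.19038409] 7.05
-170.98774419742674
-28 S [array([562.2, 196.9]), array([562.6, 241.3])] T [array([219.3, 152.3]), array([219.5, 156. ])]
-30 S [array([556.6, 195. ]), array([557.1, 239.4])] T [array([221.6, 153.5]), array([221.8, 157.2])]
```

View pics/z3.png

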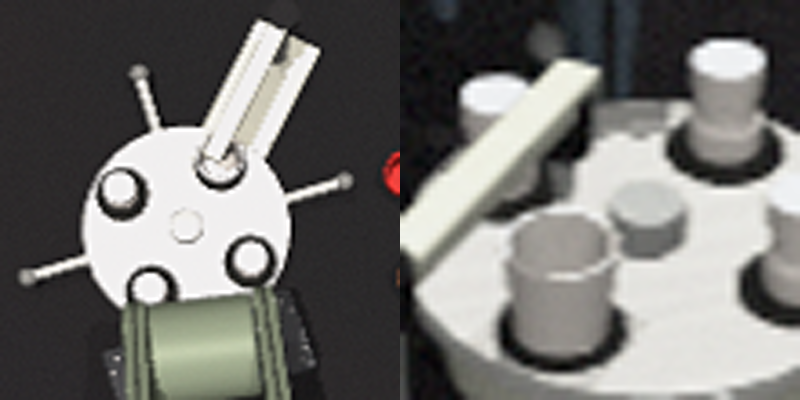

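The mouth centre is at crop (563,240), where a jar at -28° is predicted to be. I'll back off, lift, and look along the arm with the wrist camera.

Request:
{"method": "step_arm", "body": {"linear": [[0, 0.03, 0], [0, 0.08, 0], [0, 0.08, -0.1], [0, 0.08, -0.25], [0, 0.08, -0.32], [0, 0.08, -0.32]], "turn": [0, 0, 0, 0, 0, 0]}}

```text
time_s: 7.9
ee_pos: [452.2, 78.6, 142.6]
ee_rot: [-180.0, 0.2, -161.9]
force: [-0.0, -0.2, -0.8]
gripper_width: 0.4
gripper_force: 0.0
```

```bash
python3 - <<'E'
from workcell import env
from h import *
plan(env.state(),[(434,63,140,62)])
E
```

```text
[[0.0737, -0.0307, 0.0085]]
[np.float64(0.378)]
```

Request:
{"method": "step_arm", "body": {"linear": [[0.074, -0.03, 0], [0.074, -0.03, 0], [0.074, -0.03, 0], [0.074, -0.03, 0], [0.074, -0.03, 0], [0.074, -0.03, 0], [0.074, -0.03, 0], [0.074, -0.03, 0], [0.074, -0.03, 0], [0.074, -0.03, 0], [0.074, -0.03, 0], [0.074, -0.03, 0], [0.074, -0.03, 0], [0.074, -0.03, 0], [0.074, -0.03, 0]], "turn": [0.378, 0.378, 0.378, 0.378, 0.378, 0.378, 0.378, 0.378, 0.378, 0.378, 0.378, 0.378, 0.378, 0.378, 0.378]}}

```text
time_s: 9.78
ee_pos: [432.4, 62.4, 140.5]
ee_rot: [-179.9, 0.1, 62.1]
force: [0.3, 0.4, 0.7]
gripper_width: 0.8
gripper_force: 0.0
```

```bash
python3 - <<'E'
from workcell import env,cams
from h import *
import cv2
s=env.state();print(s['ee_pos'],s['ee_rot'],s['time_s'])
f=cams.grab_frame('wrist');cv2.imwrite('pics/w4.png',f['color'])
np.savez('w4.npz',p=s['ee_pos'],r=s['ee_rot'],M=f['tool_from_camera'])
R=Ro.from_euler('xyz',s['ee_rot'],degrees=True).as_matrix();M=f['tool_from_camera']
def wp(P):
    q=M[:3,:3].T@(R.T@(np.array(P)-s['ee_pos'])-M[:3,3]);a=np.arctan2(np.hypot(q[0],q[1]),q[2]);return (W[0]*a*q[:2]/np.hypot(q[0],q[1])+W[1:]).round(1)
n=lambda a,z:np.r_[C+70*np.array([np.cos(np.radians(a)),np.sin(np.radians(a))]),z]
print('nozzle',wp(n(-28,118)),'mouth',wp(n(-28,97)),wp(n(-30,97)))
u,v=wp(n(-28,118)).astype(int);x=min(max(u-60,0),520);y=max(v-50,0)
a=cv2.resize(f['color'][y:y+110,x:x+120],None,fx=5,fy=5,interpolation=cv2.INTER_CUBIC);print(x,y);cv2.imwrite('pics/z4.png',a)
E
```

```text
[432.4401313   62.42736473 140.48322058] [-1.79933381e+02  5.42518340e-02  6.20874418e+01] 9.775
nozzle [579.5 131. ] mouth [562.5 128.1] [562.2 131. ]
519 81
```

View pics/z4.png

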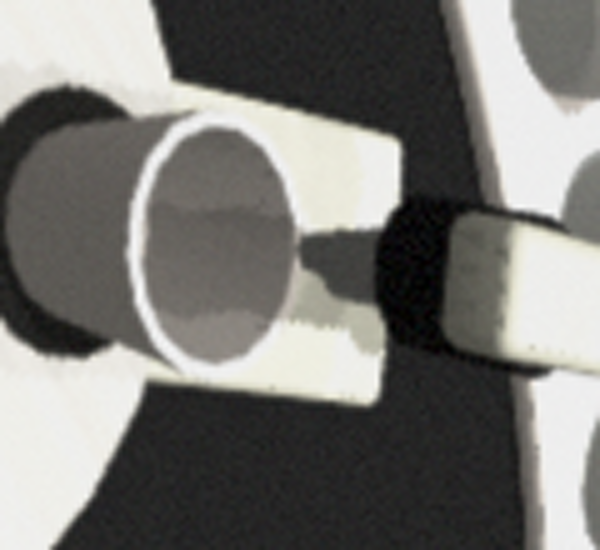

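The zoom shows the nozzle tip at crop (300,252), matching the prediction for -28°. The mouth's outer rim spans about (128–300, 108–380), which puts the jar near -29°. I'll fit the rim precisely.

```bash
python3 - <<'E'
import cv2,numpy as np
from h import *
k=np.load('w4.npz');im=cv2.imread('pics/z4.png',0)
m=(im<165).astype(np.uint8)
n,l,st,ce=cv2.connectedComponentsWithStats(cv2.erode(m,np.ones((5,5))),connectivity=4)
i=l[250,210];print(st[i])
c=max(cv2.findContours((l==i).astype(np.uint8),0,1)[0],key=cv2.contourArea);e=cv2.fitEllipse(cv2.convexHull(c));print(e)
def A(u,v,z):
    q=wonz(k['p'],k['r'],k['M'],*W,(u-2)/5+519,(v-2)/5+81,z);return q.round(1),np.linalg.norm(q-C).round(1),np.degrees(np.arctan2(*(q-C)[::-1])).round(2)
print('inner',A(*e[0],97));print('hand',A(214,244,97));print('tip',A(300,252,118))
print('rim L,R,T,B',A(128,250,97),A(300,245,97),A(218,109,97),A(210,380,97))
E
```

```text
[    53      0    547    550 167561]
((300.42388916015625, 316.6251220703125), (629.52001953125, 727.1260986328125), 5.2134881019592285)
inner (array([665.7,  21.4]), np.float64(94.6), np.float64(-34.73))
hand (array([648.1,  41.9]), np.float64(68.8), np.float64(-29.02))
tip (array([648.8,  42.8]), np.float64(68.9), np.float64(-28.11))
rim L,R,T,B (array([628.4,  48.8]), np.float64(48.4), np.float64(-33.26)) (array([669.7,  33.3]), np.float64(91.8), np.float64(-27.22)) (array([657.7,  62.3]), np.float64(70.9), np.float64(-10.6)) (array([639.8,  20.7]), np.float64(75.3), np.float64(-46.54))
```

The mouth is within about 1.5 mm of the nozzle axis. I'll withdraw the hand.

Request:
{"method": "step_arm", "body": {"linear": [[0, -0.05, -0.1], [0, -0.15, -0.25], [0, -0.25, -0.4], [0, -0.25, -0.4], [0, -0.25, -0.4]], "turn": [0, 0, 0, 0, 0]}}

```text
time_s: 10.45
ee_pos: [366.6, 97.4, 260.6]
ee_rot: [-180.0, 0.0, 62.0]
force: [-0.5, -0.1, -0.4]
gripper_width: 0.5
gripper_force: 0.0
```

```bash
python3 - <<'E'
from workcell import env,cams
import cv2,numpy as np
t=cams.grab_frame('top')['color'];g=cams.grab_frame('scene')['color']
print(np.abs(g[185:245,310:370].astype(int)-cv2.imread('pics/s3.png')[185:245,310:370]).max(axis=2).mean())
cv2.imwrite('pics/z5.png',np.hstack([cv2.resize(t[100:240,180:480],(400,187)),cv2.resize(g[150:290,140:440],(400,187))]))
E
```

```text
6.689166666666667
```

View pics/z5.png

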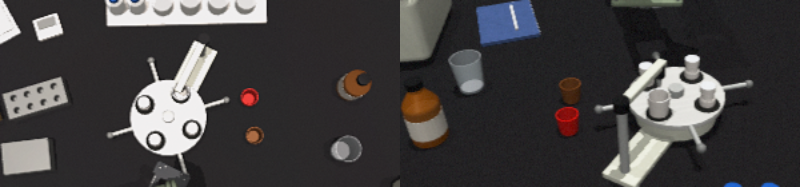

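The jars are standing, the bystanders haven't moved, and the open jar at crop (181,93) is under the nozzle. The hand is clear.

```bash
python3 -c "
from workcell import env
print(env.job_done())"
```

```text
the job is handed in; nothing more can be done
None
```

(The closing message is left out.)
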